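Slide a stain bottle into the check-in station

ROBOT

A 6-joint arm with a two-finger parallel gripper is mounted at the origin on a cart in front of the work surface, level with it; the furniture and walls round the work are solid. World frame = base frame: x ahead of the robot, y to its left, z up, the work surface at z = 0. Lengths are in m, angles in rad, forces in N, time in s.
With the tool pointing down it reaches from about 0.275 to 0.75 m from the base axis. Payload 10.2 kg.
Tool frame: the origin (TCP) lies at the very end of the fingers, on their centre line; the grasp point (between the pads) lies 19 mm behind it; x points along the fingers, y is the direction in which the jaws open and shut, and the axes are right-handed (so a half turn about x gives the same grasp; the last joint's range is limited). The gripper opens to 85 mm and grips with 20 to 120 N. Pads are 22 mm wide; open, the fingers measure 114 mm over their backs; the gripper's body (76 mm by 85 mm) begins 54 mm behind the grasp point. The pads swing forward as they close: fully open they stand 13 mm farther back than shut.
Start: joints at [-1.444, 0.313, 1.498, -0, 1.331, -0.223], TCP at [0.18, -0.493, 0.231] pointing down, gripper open.
Joint ranges: [-2.94, 2.94], [-0.97, 2.17], [0.19, 2.56], [-1.23, 4.37], [0.02, 3.11], [-2.88, 2.88]. Speed limits (rad/s): [2.39, 2.39, 3.01, 3.14, 3.14, 3.14].

INTERFACE

Orientations are given as a unit quaternion [x, y, z, w].
In Python, from plant import status, snapshot, order, boxes_of, place_of gives the robot as it stands.
- The arm moves only by the tool servo_tool, never from a script. Its argument "deltas" is a list of rows, each a list of 5 numbers: the finger opening in cm, from 0 to 8.54, then the shift along the tool's x, y, z in cm, then the turn about the tool's x in rad. In form: [[grip, dx, dy, dz, roll], ...]. A call has 1 to 12 rows; each row is the pose to reach, as a shift and turn from the pose commanded when the call began, along the tool's axes at that moment; what a row does not reach only later rows make up. A row lasts 1/10 s, in which the tool goes at most 50 mm and 8.59 degrees, less where a joint would pass 70% of its speed; a pose out of reach is approached as far as the arm can. A call with a gripper value outside its range is refused whole. The fingers move at their own pace and stop on an object; "newtons" is the grip in N (left out, the last holds). Time passes only in rows, so rows that repeat a pose let the fingers close. It gives the time, the measured TCP pose, the force and the opening at its end, in the units of the state.
- status.get_obs(): the state, without advancing time (a new reading comes with each control period).
- snapshot(name): name is "scene" or "top" or "wrist"; returns a dict with "frame" (384x512x3 uint8, red, green, blue), "vfov" (degrees; the focal length in pixels is half the picture's height over the tangent of half this angle, whatever the lens; pixels are square), "cx", "cy" (the principal point, pixels), "xyz" and "rotation" of the camera in the world; the wrist camera has in their place "mount" (4x4, takes a point from camera to tool coordinates, whose origin is the TCP and whose axes are the tool frame's). Camera axes: x right, y down, z forward; pixel columns grow to the right and rows downward; lengths in m; the calibration is good to about 2 mm. A picture is of the moment at which its call begins: read the wrist's pose just before it. There is no depth.
- order.close_job(): hands the job in, once; it reports no verdict.
Trained networks look in a picture, given as the dict that the camera call returned (one of the last four; its "shot" number tells which), for a name from the list of things; names that differ only in an ending like _2 or _b are one class to them, and where a whole thing is asked for, a point or a joint stands for the part that bears it (a point fixed in the world has none). Each returns a list of dicts, best first, with "p" (0 to 1); they miss things now and then, are a little off and sometimes report something else, mostly with a low value. They report only what shows in the picture. A call takes as long as a camera call.
- boxes_of(picture, target): "extent" ([left, top, right, bottom] in pixels, round what is visible of it).
- place_of(picture, target): "position" ([column, row] in pixels: a listed point, or the origin of a listed thing).
The state is a dict: "clock": time; "joint_positions": joint angles; "dq": joint speeds; "joint_torque": joint torques, N m; "position": TCP position; "ee_rot": TCP orientation; "contact_force": force on the tool from outside, world axes, zero at the start; "wrist_torque": the same for the moment, N m; "finger_gap": finger opening in m.
Only numpy, scipy, OpenCV 4.12 (cv2) and the standard library are available. Lean on these libraries where they do the work, as an engineer would, in place of code of your own. Each camera call takes 0.05 s, during which the arm holds its last target.

TASK

Push the upright red stain bottle low down so that it slides along the bench, without gripping, lifting or toppling it, into the lane of the check-in station. Press it gently against the spring pad at the back of the lane with about 7 N for a full second, never 12 N or more, then draw back and leave it standing upright in the lane. Leave the purple and blue bottles standing where they are.

Things in the scene. Friction and masses are not known exactly. Their poses are not given: they have to be found in the camera images.
- red_bottle: The bottle to move: red, with a white cap; dropper bottle, 31 mm across, straight body 52 mm tall, 75 mm with its cap, about 80 g; origin at the centre of its underside, z up its axis. Stands loose on the bench top, friction about 0.6; pushed higher than about 20 mm above the bench it may topple.
- purple_bottle: Bystander with purple contents and a black cap; dropper bottle, 31 mm across, straight body 52 mm tall, 75 mm with its cap, about 80 g; origin at the centre of its underside, z up its axis. Stands loose on the bench top, friction about 0.6.
- blue_bottle: Bystander with blue contents and a black cap; dropper bottle, 31 mm across, straight body 52 mm tall, 75 mm with its cap, about 80 g; origin at the centre of its underside, z up its axis. Stands loose on the bench top, friction about 0.6.
- station: Check-in station fixed to the bench: two parallel aluminium rails, grey box at their far end. Origin on the bench top, middle of the lane's open mouth; +x points into the lane, z up. Rails 34 mm high, 50 mm apart inside, 8 mm thick, x = 0 to 90 mm, with round end posts at the mouth out to y = +-39 mm. Grey box x = 90 to 150 mm, 86 mm wide, 48 mm high. Bench top is the lane's floor.
- lane_back (a point): Fixed point of the station, 56 mm into the lane on its middle line, 15 mm above the bench. The face of the black spring pad (40 mm wide, 3 to 27 mm above the bench) stands 0 to 24 mm before this point, towards the mouth: set anew each time and not measured, so feel for it. Pushed, it yields 1.5 N per mm for up to 14 mm; let go, it springs back, pushing the bottle with it.

How it is judged:
By the outcome, as a careful person would: the job done as asked, in the order asked, and still so for the second after the job is handed in, with the robot touching nothing.
It also fails if it takes over 64 s, if anything falls off the work surface, if the arm or the gripper's body presses on something with over 40 N, if the wrist force passes 120 N, or if a joint passes its speed limit or range.

## Working session

There is one attempt and no reset: what is moved stays moved. The work goes in short steps, Python scripts to look and compute and a tool call to move; the robot and the scene stay as the last step left them, time stands still between calls to the robot, and variables do not carry over. Pictures are saved under pics/ and viewed, and the job is handed in when it is done.

Besides the shell and the picture viewer there is one more tool, called by a JSON object that holds its "fn" and its "kwargs", one argument or row to a line. servo_tool: Moves the arm, as the interface text tells. Its arguments: {"type":"object","properties":{"deltas":{"type":"array"},"newtons":{"type":"number"}},"required":["deltas"]}

```bash
mkdir -p pics; ls; cat > h.py <<'E'
import numpy as np, cv2
from plant import status, snapshot, order, boxes_of, place_of
def ray(p,uv):
    f=p["frame"].shape[0]/2/np.tan(np.radians(p["vfov"])/2)
    d=np.array([(uv[0]-p["cx"])/f,(uv[1]-p["cy"])/f,1.])
    return np.array(p["xyz"]),np.array(p["rotation"]).reshape(3,3)@d
def onz(p,uv,z=0.):
    o,d=ray(p,uv); return o+d*(z-o[2])/d[2]
def save(p,n): cv2.imwrite("pics/"+n,cv2.cvtColor(p["frame"],cv2.COLOR_RGB2BGR))
E
python3 - <<'E'
from h import *
np.set_printoptions(precision=4,suppress=True)
s=status.get_obs();print(s)
for c in("scene","top"):
    p=snapshot(c);save(p,c+"0.png");print(c,p["xyz"],p["rotation"],p["vfov"],p["cx"],p["cy"])
    for t in("red_bottle","purple_bottle","blue_bottle","station","lane_back"):
        for r in place_of(p,t)[:2]:print(t,r,onz(p,r["position"],.015 if t=="lane_back" else 0))
        if t!="lane_back":print(boxes_of(p,t)[:2])
E
```

```text
pics
{'clock': 0.0, 'joint_positions': array([-1.4444,  0.3135,  1.4984, -0.    ,  1.331 , -0.2234]), 'dq': array([-0.0002, -0.0007, -0.0003, -0.0002,  0.0013, -0.001 ]), 'joint_torque': array([  0.0001, -41.2266, -25.9741,  -0.0001,   0.0042,  -0.    ]), 'position': array([ 0.1799, -0.4929,  0.2307]), 'ee_rot': array([ 0.6963,  0.1235, -0.6963,  0.1226]), 'contact_force': array([-0.8301,  0.785 , -0.1411]), 'wrist_torque': array([-0.0189, -0.0023,  0.0111]), 'finger_gap': 0.0855109172530199}
scene [0.1995 0.5389 0.7941] [-0.2425  0.9156 -0.3087  0.0874] 42.91453542497374 257.4674116041483 196.88152105812338Traceback (most recent call last):
  File "<stdin>", line 7, in <module>
  File "h.py", line 8, in onz
    o,d=ray(p,uv); return o+d*(z-o[2])/d[2]
        ~~~^^^^^^
  File "h.py", line 6, in ray
    return np.array(p["xyz"]),np.array(p["rotation"]).reshape(3,3)@d
                              ~~~~~~~~~~~~~~~~~~~~~~~~~~~~~~~^^^^^
ValueError: cannot reshape array of size 4 into shape (3,3)
```

```bash
sed -i 's/np.array(p\["rotation"\]).reshape(3,3)@d/R.from_quat(p["rotation"]).as_matrix()@d/; 1a from scipy.spatial.transform import Rotation as R' h.py
python3 - <<'E'
from h import *
np.set_printoptions(precision=4,suppress=True)
print(R.from_quat(status.get_obs()['ee_rot']).as_matrix())
for c in("scene","top"):
    p=snapshot(c);save(p,c+"0.png");print(c,p["xyz"],p["rotation"],p["vfov"],p["cx"],p["cy"])
    for t in("red_bottle","purple_bottle","blue_bottle","station","lane_back"):
        for r in place_of(p,t)[:2]:print(t,r,onz(p,r["position"],.015 if t=="lane_back" else 0))
        if t!="lane_back":print(boxes_of(p,t)[:2])
E
```

```text
[[-0.0001  0.3427 -0.9394]
 [ 0.0011 -0.9394 -0.3427]
 [-1.     -0.0011 -0.0003]]
scene [0.1995 0.5389 0.7941] [-0.2425  0.9156 -0.3087  0.0874] 42.91453542497374 257.4674116041483 196.88152105812338
red_bottle {'position': [210.8, 259.2], 'p': 0.83} [0.5121 0.1859 0.    ]
[{'extent': [198.7, 233.8, 225.8, 266.1], 'p': 0.6}]
purple_bottle {'position': [240.6, 290.5], 'p': 0.23} [0.4305 0.2134 0.    ]
[{'extent': [173.4, 208.0, 191.2, 239.1], 'p': 0.97}, {'extent': [200.1, 236.9, 224.1, 266.6], 'p': 0.35}]
blue_bottle {'position': [242.5, 288.0], 'p': 0.81} [0.4301 0.2075 0.    ]
[{'extent': [233.4, 267.9, 251.7, 295.4], 'p': 0.75}, {'extent': [199.1, 236.4, 225.8, 266.5], 'p': 0.54}]
station {'position': [260.0, 166.8], 'p': 0.82} [ 0.5449 -0.0572 -0.    ]
station {'position': [240.5, 290.2], 'p': 0.37} [0.431 0.213 0.   ]
[{'extent': [242.9, 108.5, 305.6, 173.8], 'p': 0.86}]
lane_back {'position': [274.4, 145.3], 'p': 0.83} [ 0.5417 -0.1153  0.015 ]
top [0.3884 0.0157 0.8995] [ 0.7103 -0.7004  0.0343 -0.061 ] 50.19241252540248 262.54338833488816 189.02910396789264
red_bottle {'position': [203.5, 192.2], 'p': 0.63} [0.5016 0.182  0.    ]
[{'extent': [195.3, 181.7, 211.2, 196.2], 'p': 0.7}]
purple_bottle {'position': [210.4, 152.4], 'p': 0.65} [0.5922 0.1697 0.    ]
[{'extent': [199.4, 140.1, 221.0, 163.5], 'p': 0.7}]
blue_bottle {'position': [188.8, 222.7], 'p': 0.46} [0.4334 0.2122 0.    ]
[{'extent': [175.8, 215.8, 198.0, 233.2], 'p': 0.75}]
station {'position': [310.6, 176.7], 'p': 0.66} [ 0.5391 -0.0554  0.    ]
[{'extent': [305.4, 149.6, 383.2, 197.4], 'p': 0.9}]
lane_back {'position': [337.6, 173.4], 'p': 0.77} [ 0.5444 -0.1127  0.015 ]
```

View pics/scene0.png

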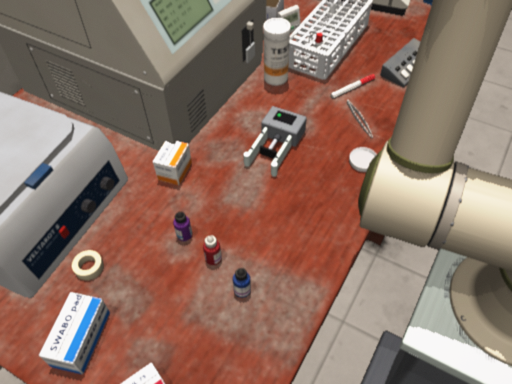

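View pics/top0.png

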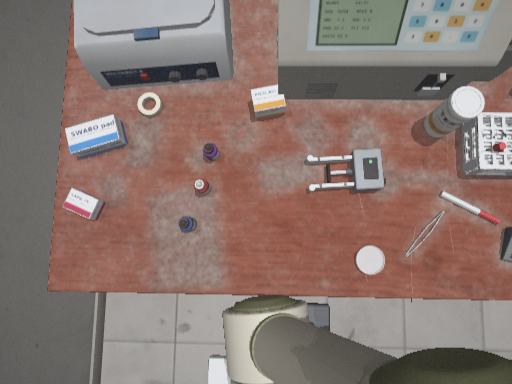

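The scene view shows red at (211,250), between purple (182,225) and blue (242,283), with the lane opening towards them at (262,165). The top view shows red at (202,187), purple (210,152), blue (188,224), and the station mouth at about (310,175) with the lane running along world -y.

I'll move near the station for a closer wrist view.

{"fn": "servo_tool", "kwargs": {
  "deltas": [
    [1.0,-0.5,-2,-3,-0.1],
    [1.0,-1,-4.5,-7,-0.24],
    [1.0,-2,-7,-11,-0.38],
    [1.0,-3,-9.5,-15,-0.52],
    [1.0,-3,-12,-19,-0.66],
    [1.0,-3,-14.5,-23,-0.8],
    [1.0,-3,-17,-27,-0.94],
    [1.0,-3,-20,-31,-1.06],
    [1.0,-3,-23,-35,-1.14],
    [1.0,-3,-25.5,-39,-1.2],
    [1.0,-3,-27,-41,-1.22],
    [1.0,-3,-27.3,-41.9,-1.22]
  ]
}}

```text
clock: 2.3
position: [0.4808, -0.0911, 0.2613]
ee_rot: [0.499, 0.501, -0.499, 0.501]
contact_force: [-0.2, -0.8, 0.4]
finger_gap: 0.01
```

```bash
cat >> h.py <<'E'
def wsnap():
    s=status.get_obs();p=snapshot("wrist")
    T=np.eye(4);T[:3,:3]=R.from_quat(s["ee_rot"]).as_matrix();T[:3,3]=s["position"]
    C=T@np.array(p["mount"]);p["xyz"]=C[:3,3];p["rotation"]=R.from_matrix(C[:3,:3]).as_quat()
    return s,p
E
python3 - <<'E'
from h import *
np.set_printoptions(precision=4,suppress=True)
s,p=wsnap();save(p,"w1.png");print(s["clock"],s["position"],R.from_quat(s["ee_rot"]).as_matrix(),s["finger_gap"],s["contact_force"],p["xyz"])
for t in("red_bottle","purple_bottle","blue_bottle","station","lane_back"):
    for r in place_of(p,t)[:2]:print(t,r,onz(p,r["position"],.015 if t=="lane_back" else 0))
E
```

```text
2.3 [ 0.4808 -0.0911  0.2613] [[ 0.0001  1.      0.0024]
 [ 0.0002  0.0024 -1.    ]
 [-1.      0.0001 -0.0002]] 0.009982762622423993 [-0.1619 -0.7632  0.3643] [ 0.4806 -0.018   0.4044]
lane_back {'position': [305.7, 173.6], 'p': 0.64} [ 0.5484 -0.1115  0.015 ]
```

View pics/w1.png

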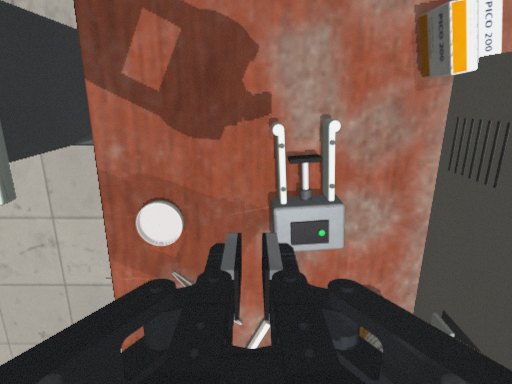

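The wrist view shows the station clearly: post tops at (278,130) and (335,126), black pad at (304,158), box front edge at about row 202. I'll crop it to refine these.

```bash
python3 - <<'E'
from h import *
im=cv2.imread("pics/w1.png")[105:260,250:360];cv2.imwrite("pics/w1c.png",cv2.resize(im,None,fx=3.8,fy=3.8,interpolation=cv2.INTER_CUBIC))
E
```

```text
(no output)
```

View pics/w1c.png

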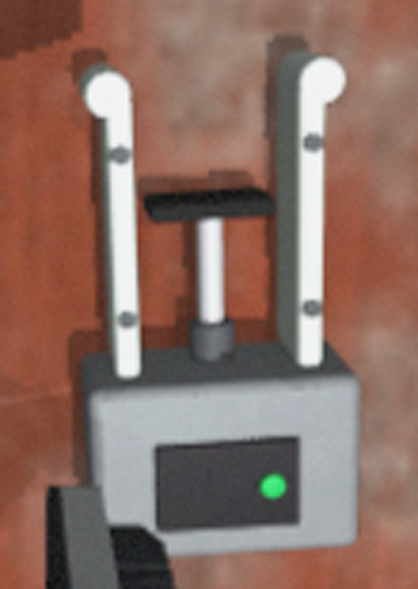

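```bash
python3 - <<'E'
from h import *
np.set_printoptions(precision=4,suppress=True)
s,p=wsnap()
g=lambda x,y,z:onz(p,(250+x/3.8,105+y/3.8),z)
pl,pr=g(107,93,.034),g(323,80,.034)
rl,rr=g(141,374,.034),g(298,364,.034)
bl,br=g(91,392,.048),g(358,376,.048)
pf=[g(145,200,.027),g(268,192,.027)]
for n,a,b in(("posts",pl,pr),("railend",rl,rr),("box",bl,br),("pad",*pf)):
    v=b-a;print(n,a,b,np.linalg.norm(v),"mid",(a+b)/2,"axis deg from -y toward +x",np.degrees(np.arctan2(v[1],v[0])))
m1=(pl+pr)/2;m2=(rl+rr)/2;v=m2-m1;print(v,np.linalg.norm(v),np.degrees(np.arctan2(v[0],-v[1])))
E
```

```text
posts [ 0.5101 -0.0588  0.034 ] [ 0.5744 -0.0552  0.034 ] 0.06444968073505901 mid [ 0.5423 -0.057   0.034 ] axis deg from -y toward +x 3.2524668069388536
railend [ 0.5228 -0.1476  0.034 ] [ 0.5729 -0.1444  0.034 ] 0.05012018577787152 mid [ 0.5479 -0.146   0.034 ] axis deg from -y toward +x 3.706706505310807
box [ 0.5059 -0.1487  0.048 ] [ 0.5881 -0.1437  0.048 ] 0.08230905006103219 mid [ 0.547  -0.1462  0.048 ] axis deg from -y toward +x 3.492413344392802
pad [ 0.5232 -0.0926  0.027 ] [ 0.5615 -0.0902  0.027 ] 0.038373684651322196 mid [ 0.5424 -0.0914  0.027 ] axis deg from -y toward +x 3.6237039406610583
[ 0.0056 -0.089   0.    ] 0.08918962672273764 3.599929503124162
```

Everything agrees with the given sizes: mouth (0.542,-0.057), lane axis 3.5° from -y towards +x, and pad face at lane x of about 35 mm. Next I'll go over the red bottle, turning 3.5°.

{"fn": "servo_tool", "kwargs": {
  "deltas": [
    [1.0,0,0,-3,0],
    [1.0,0,0.5,-7,0],
    [1.0,0,1,-11,0],
    [1.0,0,1.5,-15,0],
    [1.0,0,2,-19,0],
    [1.0,0,2.5,-23,0],
    [1.0,0,2.5,-25,0],
    [1.0,0,2.5,-25,0]
  ]
}}

```text
clock: 3.45
position: [0.505, 0.1581, 0.2612]
ee_rot: [0.5, 0.5, -0.5, 0.5]
contact_force: [0.8, -1.4, -0.5]
finger_gap: 0.01
```

```bash

python3 - <<'E'
from h import *
np.set_printoptions(precision=4,suppress=True)
s,p=wsnap();save(p,"w2.png");print(s["clock"],s["position"],R.from_quat(s["ee_rot"]).as_matrix(),s["finger_gap"],s["contact_force"],p["xyz"])
for t in("red_bottle","purple_bottle","blue_bottle"):
    for r in place_of(p,t)[:2]:print(t,r,onz(p,r["position"],0))
    print(boxes_of(p,t)[:2])
E
```

```text
3.45 [0.505  0.1581 0.2612] [[-0.0001  1.      0.001 ]
 [ 0.0003  0.001  -1.    ]
 [-1.     -0.0001 -0.0003]] 0.010009590083926132 [ 0.7765 -1.3955 -0.5012] [0.505  0.2312 0.4043]
red_bottle {'position': [257.6, 138.9], 'p': 0.85} [0.5128 0.1786 0.    ]
red_bottle {'position': [194.3, 112.7], 'p': 0.63} [0.4352 0.2104 0.    ]
[{'extent': [243.5, 125.1, 273.8, 153.8], 'p': 0.63}]
purple_bottle {'position': [321.2, 153.0], 'p': 0.74} [0.5935 0.161  0.    ]
[{'extent': [305.0, 141.0, 337.9, 171.7], 'p': 0.68}]
blue_bottle {'position': [189.9, 113.8], 'p': 0.78} [0.4297 0.2091 0.    ]
[{'extent': [167.1, 100.3, 204.7, 131.3], 'p': 0.97}]
```

View pics/w2.png

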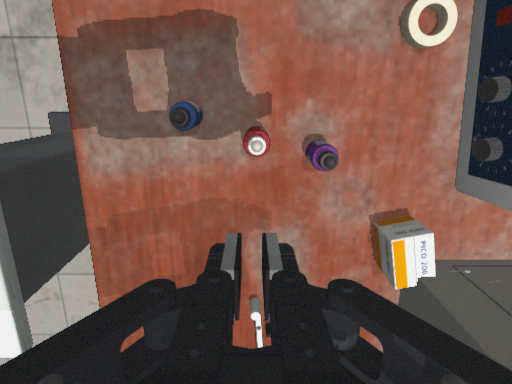

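```bash

python3 - <<'E'
from h import *
np.set_printoptions(precision=4,suppress=True)
im=cv2.imread("pics/w2.png");c=im[85:195,155:355];cv2.imwrite("pics/w2c.png",cv2.resize(c,None,fx=4,fy=4,interpolation=cv2.INTER_CUBIC))
s,p=wsnap()
for uv in((257.3,147.5),(179.5,117.5),(328,161)):print("cap",onz(p,uv,.075))
for uv in((257.3,141),):print("shoulder",onz(p,uv,.052))
E
```

```text
cap [0.5116 0.1772 0.075 ]
cap [0.4336 0.2075 0.075 ]
cap [0.5851 0.1629 0.075 ]
shoulder [0.512  0.1807 0.052 ]
```

View pics/w2c.png

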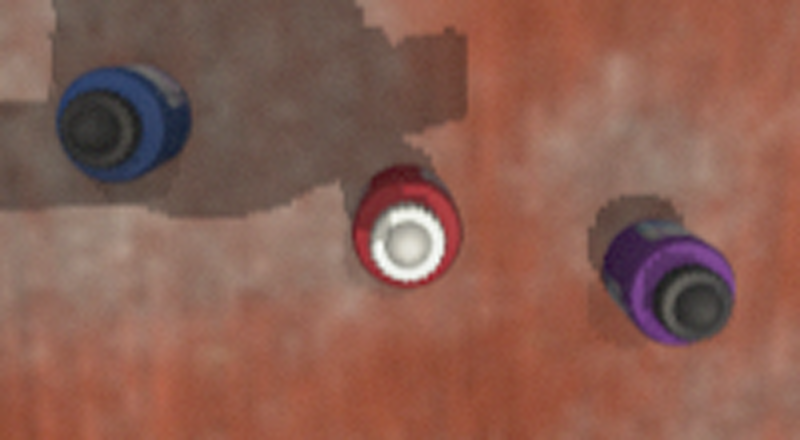

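Red stands at about (0.512,0.179), blue at (0.433,0.209) and purple at (0.588,0.162). The two nearly closed fingers (10 mm gap) will act as a cradle, so I'll go 50 mm behind the bottle and lower them.

{"fn": "servo_tool", "kwargs": {
  "deltas": [
    [1.0,0,0.4,-3.5,-0.03],
    [1.0,0,0.4,-7.2,-0.06],
    [1.0,3,0.4,-7.3,-0.06],
    [1.0,7,0.4,-7.3,-0.06],
    [1.0,11,0.4,-7.3,-0.06],
    [1.0,15,0.4,-7.3,-0.06],
    [1.0,19,0.4,-7.3,-0.06],
    [1.0,21.5,0.4,-7.3,-0.06],
    [1.0,23.5,0.4,-7.3,-0.06],
    [1.0,24.6,0.4,-7.3,-0.06],
    [1.0,25.1,0.4,-7.3,-0.06],
    [1.0,25.1,0.4,-7.3,-0.06]
  ]
}}

```text
clock: 5.05
position: [0.5095, 0.2297, 0.0104]
ee_rot: [0.485, 0.514, -0.485, 0.514]
contact_force: [-0.8, -0.3, 1.4]
finger_gap: 0.0105
```

```bash

python3 - <<'E'
from h import *
np.set_printoptions(precision=4,suppress=True)
s,p=wsnap();save(p,"w3.png");print(s["clock"],s["position"],R.from_quat(s["ee_rot"]).as_matrix(),s["finger_gap"],s["contact_force"],p["xyz"])
E
```

```text
5.05 [0.5095 0.2297 0.0104] [[ 0.0001  0.9983  0.0587]
 [ 0.      0.0587 -0.9983]
 [-1.      0.0001 -0.    ]] 0.010506228632569607 [-0.7581 -0.2598  1.3865] [0.5052 0.3027 0.1535]
```

View pics/w3.png

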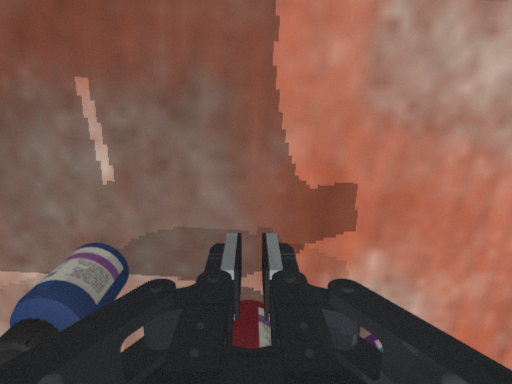

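The red body shows between the fingertips at col ~251, centred on them. Now I'll approach slowly to contact and then begin the slide.

{"fn": "servo_tool", "kwargs": {
  "deltas": [
    [1.0,0,0,0.6,0],
    [1.0,0,0,1.2,0],
    [1.0,0,0,1.6,0],
    [1.0,0,0,1.9,0],
    [1.0,0,0,2.2,0],
    [1.0,0,0,2.5,0],
    [1.0,0,0,2.8,0],
    [1.0,0,0.02,3.2,0],
    [1.0,0,0.06,3.6,0],
    [1.0,0,0.1,4.0,0],
    [1.0,0,0.14,4.4,0],
    [1.0,0,0.16,4.6,0]
  ]
}}

```text
clock: 6.3
position: [0.5137, 0.1836, 0.0103]
ee_rot: [0.485, 0.514, -0.485, 0.514]
contact_force: [-0.4, 0.3, 0.7]
finger_gap: 0.0103
```

```bash

python3 - <<'E'
from h import *
np.set_printoptions(precision=4,suppress=True)
s=status.get_obs();print(s["clock"],s["position"],s["contact_force"])
p=snapshot("top");save(p,"t4.png")
q=snapshot("scene")
a=p["frame"][120:250,150:400];b=q["frame"][90:310,160:320]
for n,i in(("top",a),("scn",b)): cv2.imwrite(f"pics/{n}4.png",cv2.cvtColor(cv2.resize(i,None,fx=2.7,fy=2.7,interpolation=cv2.INTER_CUBIC),cv2.COLOR_RGB2BGR))
E
```

```text
6.3 [0.5137 0.1836 0.0103] [-0.4197  0.3332  0.6586]
```

View pics/top4.png

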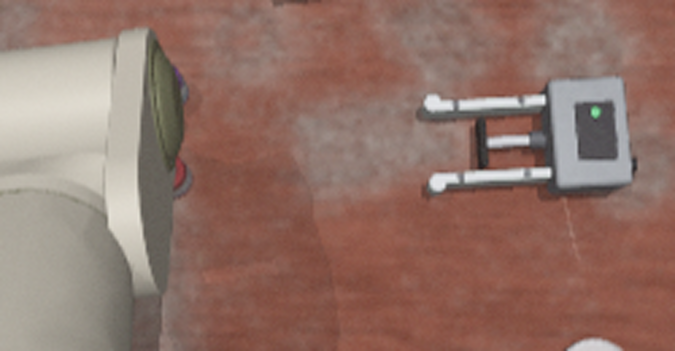

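View pics/scn4.png

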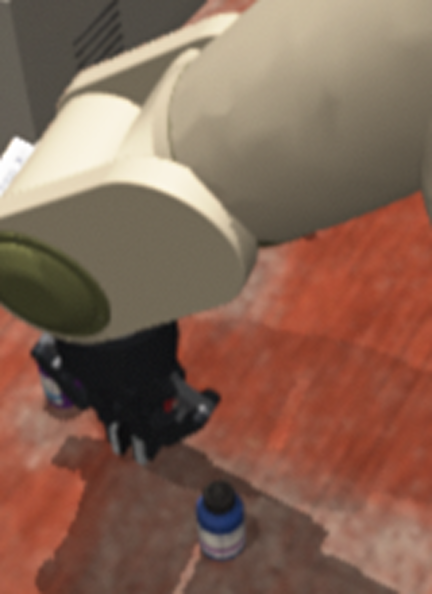

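```bash

python3 - <<'E'
from h import *
np.set_printoptions(precision=4,suppress=True)
s,p=wsnap();save(p,"w4.png");print(p["vfov"],p["cx"],p["cy"],np.array(p["mount"]), 192/np.tan(np.radians(p["vfov"]/2)))
t=snapshot("top")
for z in (.052,.04): print(onz(t,(150+190/2.7,120+178/2.7),z))
E
```

```text
61.67527868147243 251.306669752408 191.09743265568179 [[ 0.0003 -0.2864  0.9581 -0.1431]
 [ 1.      0.0002 -0.0002  0.0001]
 [-0.0002  0.9581  0.2864 -0.0731]
 [ 0.      0.      0.      1.    ]] 321.6024562480614
[0.5088 0.1373 0.052 ]
[0.5105 0.139  0.04  ]
```

View pics/w4.png

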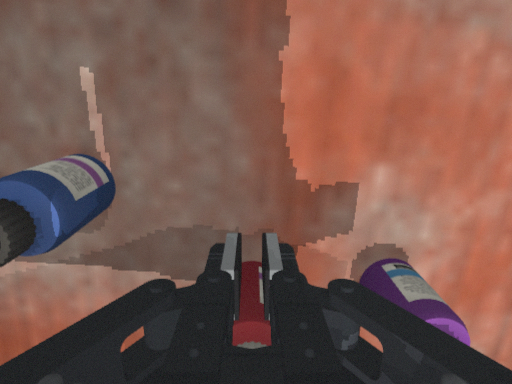

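The bottle sits in the cradle, centred at col ~252. The linkage passes about 17 mm clear of purple, so I'll continue straight past it and then drift towards the lane line.

{"fn": "servo_tool", "kwargs": {
  "deltas": [
    [1.0,0,0,0.5,0],
    [1.0,0,0.03,1.1,0],
    [1.0,0,0.06,1.7,0],
    [1.0,0,0.1,2.3,0],
    [1.0,0,0.15,2.9,0],
    [1.0,0,0.2,3.5,0],
    [1.0,0,0.26,4.1,0],
    [1.0,0,0.33,4.7,0],
    [1.0,0,0.4,5.3,0],
    [1.0,0,0.48,5.9,0],
    [1.0,0,0.56,6.5,0],
    [1.0,0,0.62,7.0,0]
  ]
}}

```text
clock: 7.7
position: [0.524, 0.114, 0.0103]
ee_rot: [0.485, 0.515, -0.485, 0.515]
contact_force: [-0.2, 0.7, -0.1]
finger_gap: 0.01
```

```bash
cat > look.py <<'E'
import sys
from h import *
np.set_printoptions(precision=4,suppress=True)
n=sys.argv[1]
s,w=wsnap();print(s["clock"],s["position"],s["contact_force"])
t=snapshot("top")
a=cv2.resize(t["frame"][130:235,170:400],None,fx=3,fy=3,interpolation=cv2.INTER_CUBIC)
b=cv2.resize(w["frame"],(384,288))[:270]
o=np.zeros((315+270,690,3),np.uint8);o[:315]=a;o[315:,:384]=b
q=snapshot("scene");c=cv2.resize(q["frame"][95:305,165:325],(206,270));o[315:,400:606]=c
cv2.imwrite(f"pics/{n}.png",cv2.cvtColor(o,cv2.COLOR_RGB2BGR))
E
python3 look.py l5
```

```text
7.7 [0.524  0.114  0.0103] [-0.1809  0.6685 -0.1496]
```

View pics/l5.png

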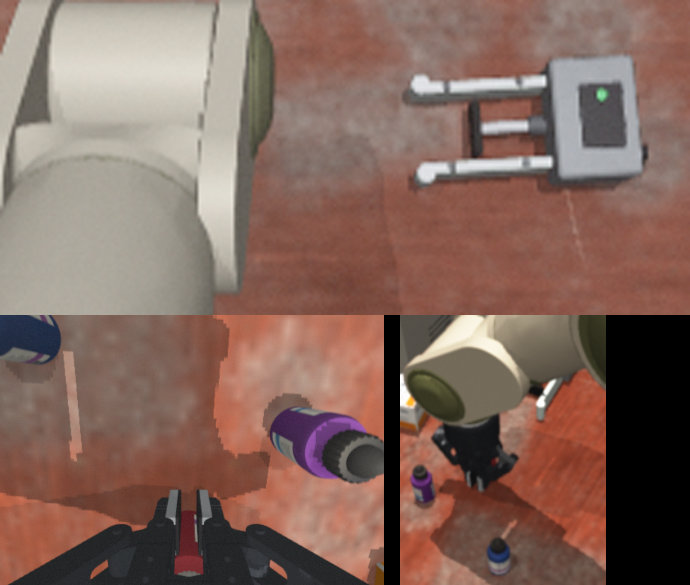

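Purple and blue are untouched and red is still between the fingertips. Next comes the drift onto the lane line.

{"fn": "servo_tool", "kwargs": {
  "deltas": [
    [1.0,0,0.06,0.6,0],
    [1.0,0,0.14,1.2,0],
    [1.0,0,0.22,1.8,0],
    [1.0,0,0.3,2.4,0],
    [1.0,0,0.38,3.0,0],
    [1.0,0,0.46,3.6,0],
    [1.0,0,0.54,4.2,0],
    [1.0,0,0.62,4.8,0],
    [1.0,0,0.69,5.4,0],
    [1.0,0,0.75,6.0,0],
    [1.0,0,0.77,6.6,0],
    [1.0,0,0.77,7.0,0]
  ]
}}

```text
clock: 9.05
position: [0.5358, 0.0445, 0.0103]
ee_rot: [0.485, 0.514, -0.485, 0.514]
contact_force: [0.8, 0.5, -0.1]
finger_gap: 0.0102
```

```bash
python3 look.py l6
```

```text
9.05 [0.5358 0.0445 0.0103] [ 0.8045  0.4789 -0.1484]
```

View pics/l6.png

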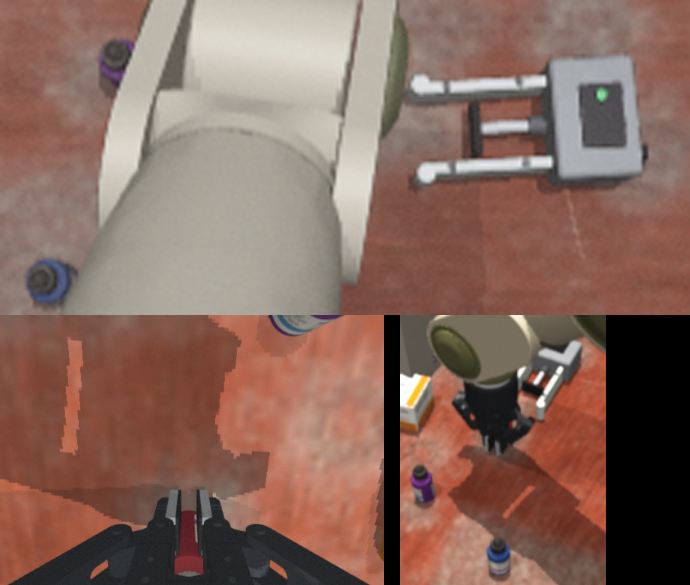

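{"fn": "servo_tool", "kwargs": {
  "deltas": [
    [1.0,0,0,0.5,0],
    [1.0,0,0,1.1,0],
    [1.0,0,0,1.7,0],
    [1.0,0,0,2.3,0],
    [1.0,0,0,2.9,0],
    [1.0,0,0,3.5,0],
    [1.0,0,0,4.1,0],
    [1.0,0,0,4.6,0],
    [1.0,0,0,5.1,0],
    [1.0,0,0,5.5,0],
    [1.0,0,0,5.9,0],
    [1.0,0,0,6.2,0]
  ]
}}

```text
clock: 10.4
position: [0.5394, -0.0171, 0.0103]
ee_rot: [0.485, 0.515, -0.485, 0.514]
contact_force: [-0.2, 1.0, 0.4]
finger_gap: 0.0101
```

```bash
python3 look.py l7; python3 - <<'E'
from h import *
for i in range(1):
    s=status.get_obs();print(s["contact_force"],s["wrist_torque"])
E
```

```text
10.4 [ 0.5394 -0.0171  0.0103] [-0.2379  1.0452  0.4414]
[ 0.69820227 -0.60312367 -0.47761867] [-0.00023517 -0.04871239 -0.01231051]
```

View pics/l7.png

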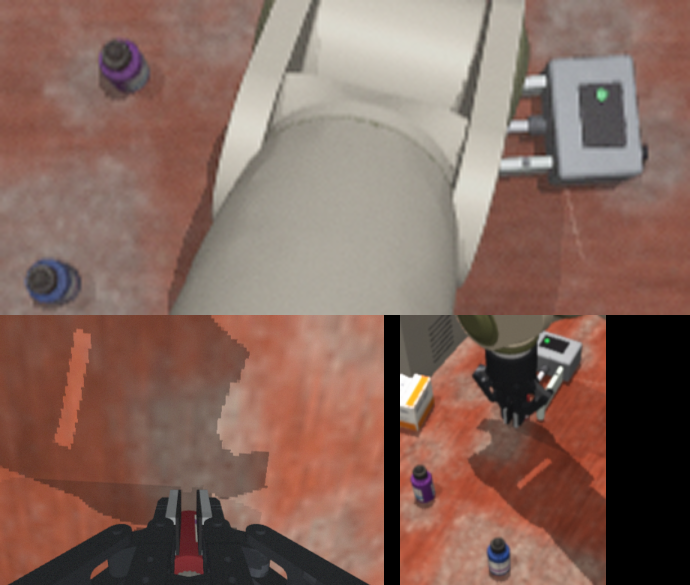

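```bash
cat > feel.py <<'E'
from h import *
a=np.array([.06,-.998,0]);F=[];T=[]
for i in range(10):
    s=status.get_obs();F.append(s["contact_force"]);T.append(s["wrist_torque"]);snapshot("top")
F=np.array(F);print(s["clock"],s["position"].round(4),"push",(-F@a).mean().round(2),"sd",(-F@a).std().round(2),"F",F.mean(0).round(2),"T",np.mean(T,0).round(3))
E
python3 feel.py
```

```text
11.0 [ 0.5394 -0.0168  0.0103] push -0.0 sd 0.5 F [ 0.41  0.02 -0.07] T [ 0.006 -0.013 -0.016]
```

{"fn": "servo_tool", "kwargs": {
  "deltas": [
    [1.0,0,0,0.4,0],
    [1.0,0,0,0.8,0],
    [1.0,0,0,1.2,0],
    [1.0,0,0,1.5,0],
    [1.0,0,0,1.8,0],
    [1.0,0,0,2.1,0],
    [1.0,0,0,2.4,0],
    [1.0,0,0,2.6,0]
  ]
}}

```text
clock: 11.85
position: [0.5409, -0.0431, 0.0103]
ee_rot: [0.485, 0.515, -0.485, 0.515]
contact_force: [-0.9, 0.8, 0.1]
finger_gap: 0.0099
```

{"fn": "servo_tool", "kwargs": {
  "deltas": [
    [1.0,0,0,0.1,0],
    [1.0,0,0,0.2,0],
    [1.0,0,0,0.3,0],
    [1.0,0,0,0.4,0]
  ]
}}

```text
clock: 12.25
position: [0.5412, -0.0468, 0.0103]
ee_rot: [0.485, 0.515, -0.485, 0.515]
contact_force: [-0.7, 0.7, -0.6]
finger_gap: 0.0098
```

```bash
python3 feel.py
```

```text
12.7 [ 0.5412 -0.0468  0.0103] push 0.18 sd 0.59 F [ 0.22  0.19 -0.02] T [ 0.022 -0.002  0.014]
```

No pad contact yet. I'll keep feeling forward in small steps.

{"fn": "servo_tool", "kwargs": {
  "deltas": [
    [1.0,0,0,0.1,0],
    [1.0,0,0,0.2,0],
    [1.0,0,0,0.3,0],
    [1.0,0,0,0.4,0]
  ]
}}

```text
clock: 13.15
position: [0.5414, -0.0505, 0.0103]
ee_rot: [0.485, 0.515, -0.485, 0.514]
contact_force: [-0.4, 4.3, 1.6]
finger_gap: 0.0101
```

```bash
python3 feel.py
```

```text
13.6 [ 0.5414 -0.0506  0.0103] push 3.66 sd 0.42 F [0.11 3.68 1.64] T [ 0.621  0.024 -0.004]
```

{"fn": "servo_tool", "kwargs": {
  "deltas": [
    [1.0,0,0,0.1,0],
    [1.0,0,0,0.2,0]
  ]
}}

```text
clock: 13.85
position: [0.5415, -0.0524, 0.0103]
ee_rot: [0.485, 0.515, -0.485, 0.514]
contact_force: [-0.5, 6.6, 3.9]
finger_gap: 0.0102
```

```bash
python3 feel.py
```

```text
14.3 [ 0.5415 -0.0524  0.0103] push 6.34 sd 0.4 F [-0.38  6.33  2.44] T [0.975 0.032 0.025]
```

Contact came at y of about -0.048, and the force slope of 1.5 N/mm matches the spring. At 6.3 N now, I'll add 0.4 mm and hold.

{"fn": "servo_tool", "kwargs": {
  "deltas": [
    [1.0,0,0,0.04,0],
    [1.0,0,0,0.04,0],
    [1.0,0,0,0.04,0],
    [1.0,0,0,0.04,0],
    [1.0,0,0,0.04,0],
    [1.0,0,0,0.04,0],
    [1.0,0,0,0.04,0],
    [1.0,0,0,0.04,0]
  ]
}}

```text
clock: 15.15
position: [0.5415, -0.0527, 0.0103]
ee_rot: [0.485, 0.515, -0.485, 0.514]
contact_force: [0.2, 7.5, 2.9]
finger_gap: 0.0102
```

```bash
python3 feel.py;python3 feel.py; python3 look.py l8
```

```text
15.6 [ 0.5415 -0.0527  0.0103] push 7.15 sd 0.58 F [-0.18  7.16  2.75] T [1.068 0.047 0.011]
16.1 [ 0.5415 -0.0527  0.0103] push 7.04 sd 0.4 F [-0.34  7.03  3.24] T [1.073 0.024 0.014]
16.15 [ 0.5415 -0.0527  0.0103] [-0.585   7.3906  3.8583]
```

View pics/l8.png

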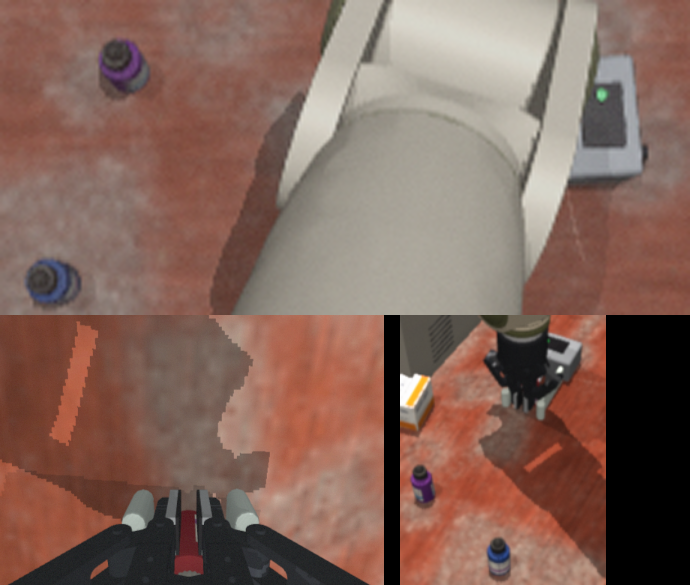

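7.1 N has been held for nearly 2 s, with the fingers centred between the posts. I'll draw back slowly, so the spring doesn't throw the bottle, and then rise.

{"fn": "servo_tool", "kwargs": {
  "deltas": [
    [1.0,0,0,-0.1,0],
    [1.0,0,0,-0.2,0],
    [1.0,0,0,-0.3,0],
    [1.0,0,0,-0.4,0],
    [1.0,0,0,-0.5,0],
    [1.0,0,0,-0.6,0],
    [1.0,0,0,-0.7,0],
    [1.0,0,0,-0.9,0],
    [1.0,0,0,-1.2,0],
    [1.0,0,0,-1.7,0],
    [1.0,0,0,-2.5,0],
    [1.0,0,0,-3.5,0]
  ]
}}

```text
clock: 17.5
position: [0.5394, -0.0175, 0.0103]
ee_rot: [0.485, 0.514, -0.485, 0.515]
contact_force: [0.2, 0.4, -0.1]
finger_gap: 0.0101
```

{"fn": "servo_tool", "kwargs": {
  "deltas": [
    [1.0,0,0,-1.5,0],
    [1.0,0,0,-3.5,0],
    [1.0,-1,0,-4,0],
    [1.0,-3,0,-4,0],
    [1.0,-6,0,-4,0],
    [1.0,-10,0,-4,0],
    [1.0,-14,0,-4,0],
    [1.0,-18,0,-4,0],
    [1.0,-21,0,-4,0],
    [1.0,-22,0,-4,0],
    [1.0,-22,0,-4,0]
  ]
}}

```text
clock: 18.6
position: [0.5374, 0.0218, 0.2314]
ee_rot: [0.485, 0.514, -0.485, 0.515]
contact_force: [1.1, 0.3, -0.3]
finger_gap: 0.0099
```

```bash
python3 feel.py; python3 look.py l9; python3 - <<'E'
from h import *
np.set_printoptions(precision=4,suppress=True)
s,p=wsnap();save(p,"w9.png");print(p["xyz"])
for t in("red_bottle","station","purple_bottle","blue_bottle"):
    for r in place_of(p,t)[:1]:print(t,r,onz(p,r["position"],0))
E
```

```text
19.05 [0.537  0.0217 0.2298] push 0.01 sd 0.58 F [-0.12  0.    0.03] T [-0.011 -0.014  0.001]
19.1 [0.537  0.0217 0.2299] [-0.4096  0.228   0.3945]
[0.5329 0.0947 0.3733]
red_bottle {'position': [252.0, 236.5], 'p': 0.55} [ 0.5438 -0.0765  0.    ]
purple_bottle {'position': [308.4, 32.6], 'p': 0.58} [0.5892 0.1612 0.    ]
```

View pics/l9.png

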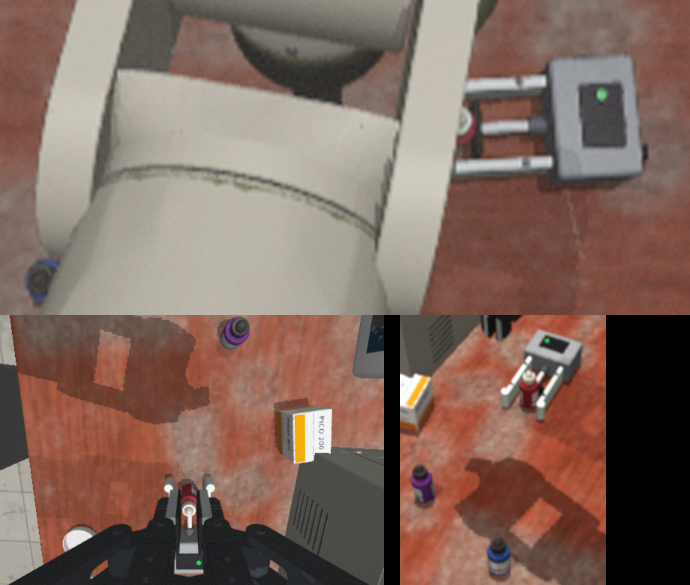

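View pics/w9.png

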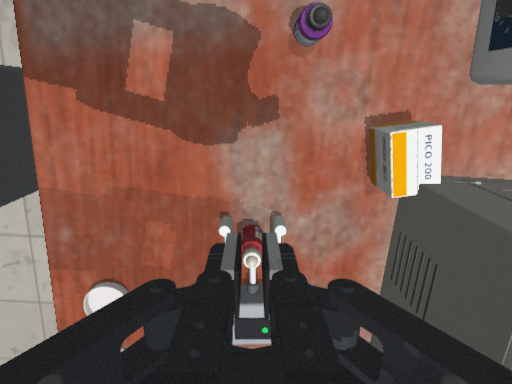

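Red stands upright in the lane at (0.544,-0.077), with the wrist picture showing it at (252,240) between the posts. Purple is unmoved at (0.589,0.161), and blue still stands in the scene view. The arm is clear and its force reading is zero.

```bash
python3 -c "
from h import *
print(order.close_job())"
```

```text
the job is handed in; nothing more can be done
None
```

The red bottle is upright in the check-in lane, and the job was handed in at about 19 s of the 64 s allowed. I pushed it low, about 10 mm above the bench, with the nearly closed fingers acting as a cradle.

- **Press:** I felt for the spring pad and found it about 35 mm into the lane. I held the bottle against it at 7.0–7.2 N on average for nearly 2 s. The highest single reading I saw was about 7.5 N, well under 12 N. During the hold, the tool also read a steady upward force of about 3 N, probably friction. The bottle stayed upright.
- **Final position:** After I drew back slowly, the bottle's centre was at about (0.544, -0.077), roughly 20 mm into the lane on its middle line.
- **Bystanders:** The purple bottle measured (0.589, 0.161), unchanged within measuring error. The blue bottle was checked only by eye in the last scene and top views, where it looked undisturbed. The wrist camera could not see it from the final pose.
- **Robot:** The tool was clear of everything, and its force reading averaged zero.
- **Failed check:** In the last wrist picture, the network did not find the station behind the gripper. I judged the bottle's place in the lane from its measured position and the pictures.

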